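# Unpack the glue press

### The arm

A 6-joint arm with a two-finger parallel gripper is mounted at the origin on the work surface. World frame = base frame: x ahead of the robot, y to its left, z up, the work surface at z = 0. Lengths are in m, angles in degrees, forces in N, time in s.
With the tool pointing down it reaches from about 0.375 to 0.9 m from the base axis. Payload 3.1 kg.
Tool frame: the origin (TCP) lies at the very end of the fingers, on their centre line; the grasp point (between the pads) lies 19 mm behind it (bot.tcp_to_grasp is the distance from the TCP to the grasp point, in m); z points along the fingers, y is the direction in which the jaws open and shut (so a half turn about z gives the same grasp; the last joint's range is limited). The gripper opens to 87 mm and grips with 3 to 60 N. Pads are 19 mm wide; open, the fingers measure 117 mm over their backs; the gripper's body (75 mm by 190 mm) begins 51 mm behind the grasp point.
Start: joints at [-86.202, 30.224, 82.088, -0, 67.689, -10.227], TCP at [0.152, -0.606, 0.223] pointing down, gripper open.
Joint ranges: [-176.69, 176.69], [-43.24, 126.21], [12.49, 139.97], [-82, 262], [0, 151.66], [-163.58, 163.58]. Speed limits (degrees/s): [159.86, 159.86, 180, 180, 180, 180].

### API

Orientations are given as a 3x3 rotation matrix whose columns are the frame's x, y, z axes.
In Python, from rig import telemetry, eyes, order, bot gives the robot as it stands. The module is installed in compiled form; this text tells all that it offers.
- The arm moves only by the tool servo_tool, never from a script. Its argument "targets" is a list of rows, each a list of 2 entries, a list of its own where there are three numbers: the shift along the tool's x, y, z in m, then the turn, a rotation vector about the tool's x, y, z in rad. In form: [[[tx, ty, tz], [wx, wy, wz]], ...]. A call has 1 to 12 rows; each row is the pose to reach, as a shift and turn from the pose commanded when the call began, along the tool's axes at that moment; what a row does not reach only later rows make up. A row lasts 1/8 s, in which the tool goes at most 62.5 mm and 10.7 degrees, less where a joint would pass 70% of its speed; a pose out of reach is approached as far as the arm can. A call with a gripper value outside its range is refused whole. "gripper" is the finger opening in m, from 0 to 0.087, set as the call begins (left out, the last holds). The fingers move at their own pace and stop on an object; the grip force is fixed at half the most. Time passes only in rows, so rows that repeat a pose let the fingers close. It gives the time, the measured TCP pose, the force and the opening at its end, in the units of the state.
- telemetry.read_state(): the state, without advancing time (a new reading comes with each control period).
- eyes.capture(name): name is "side" or "top"; returns a dict with "pixels" (480x640x3 uint8, blue, green, red), "intrinsics" (3x3 intrinsics, pixels), "extrinsics" (4x4, takes a point from camera to world coordinates). Camera axes: x right, y down, z forward; pixel columns grow to the right and rows downward; lengths in m; the calibration is good to about 2 mm. A picture is of the moment at which its call begins. There is no depth.
- order.hand_in(): hands the job in, once; it reports no verdict.
The state is a dict: "time_s": time; "joint_positions": joint angles; "qvel": joint speeds; "tau": joint torques, N m; "position": TCP position; "tcp_rot": TCP orientation; "force": force on the tool from outside, world axes, zero at the start; "moment": the same for the moment, N m; "opening": opening from 0.0 (shut) to 1.0 (fully open).
Only numpy, scipy, OpenCV 4.12 (cv2) and the standard library are available. Lean on these libraries where they do the work, as an engineer would, in place of code of your own. Each camera call takes 0.05 s, during which the arm holds its last target. There are 200 camera calls.

### The job

The glue on the two shell-inlaid box lids has set, so take the press apart from the top down. First stand both weights upright in the middle of their own coasters (brass weight on the brass-coloured coaster, black weight on the black one); only then lay each lid, inlay up, centred and lengthwise on the felt pad of its own colour; and last of all lay the bare pressing board centred and lengthwise on its green mat.

Things in the scene. Friction and masses are not known exactly. Their poses are not given: they have to be found in the camera images.
- weight_brass: Round brass press weight, 40 mm diameter up to 32 mm height, then a small knob (20 mm diameter) up to 46 mm; about 0.4 kg. Origin: centre of its underside, z up. At the start it stands near the middle of one of the two lids, either one.
- weight_black: Round black steel press weight, plain cylinder 40 mm in diameter and 40 mm tall; about 0.4 kg. Origin: centre of its underside, z up. At the start it stands near the middle of the other lid.
- lid_blue: Flat wooden box lid with a blue shell-chip mosaic on top, 104 mm (x) by 50 mm (y) by 14 mm thick, about 70 g. Origin: centre of its underside; x along its length, z out of the inlay. At the start it lies across the pressing board (its length at about a right angle to the board's), about 55 mm from the board's middle, towards either end; a weight stands on it.
- lid_red: The same lid with a red shell-chip mosaic, 104 mm (x) by 50 mm (y) by 14 mm thick, about 70 g. Origin: centre of its underside; x along its length, z out of the inlay. At the start it lies across the other half of the pressing board, about 110 mm from the blue lid, under the other weight.
- board: Plain pale wooden pressing board, 230 mm (x) by 60 mm (y) by 18 mm thick, about 0.2 kg, the bottom of the stack, lying on the table at the start. Origin: centre of its underside; x along its length, z up.
- coaster_brass: Fixed round cork coaster with a brass-coloured face inside a narrow cork rim, 72 mm diameter, 3 mm thick, lying on the table (z = 0). Origin: centre of its underside.
- coaster_black: Fixed round cork coaster with a black face inside a narrow cork rim, 72 mm diameter, 3 mm thick, lying on the table. Origin: centre of its underside.
- pad_blue: Fixed blue felt pad, 120 mm (x) by 66 mm (y), 3 mm thick, flat on the table. Origin: centre of its underside; x along its length. Either way round is fine for the lid.
- pad_red: Fixed red felt pad, 120 mm (x) by 66 mm (y), 3 mm thick, flat on the table. Origin: centre of its underside; x along its length. Either way round is fine for the lid.
- board_mat: Fixed dark green mat with a white border line, 250 mm (x) by 84 mm (y), 3 mm thick, flat on the table on the other side of the table from the stack. Origin: centre of its underside; x along its length. Either way round is fine for the board.
There are look-alikes about, which are no part of the job. Leave any turquoise look-alike of the lid_blue alone. Leave any red look-alike of the weight_black alone.

How it is judged:
By the outcome, as a careful person would: the job done as asked, in the order asked, and still so for the second after the job is handed in, with the robot touching nothing.
It also fails if it takes over 147 s, if anything falls off the work surface, if the arm or the gripper's body presses on something with over 40 N, if the wrist force passes 120 N, or if a joint passes its speed limit or range.

## Working session

There is one attempt and no reset: what is moved stays moved. The work goes in short steps, Python scripts to look and compute and a tool call to move; the robot and the scene stay as the last step left them, time stands still between calls to the robot, and variables do not carry over. Pictures are saved under pics/ and viewed, about 12 in all and at most 16, crops included, and the job is handed in when it is done.

Besides the shell and the picture viewer there is one more tool, called after ">>>" as a command line: name --argument value ..., lists and objects as JSON in quotes. servo_tool: Moves the arm, as the interface text tells. Its arguments: {"type":"object","properties":{"targets":{"type":"array","items":{"type":"array"}},"gripper":{"type":"number"}},"required":["targets"]}

```bash
mkdir -p pics
python3 - <<'E'
from rig import telemetry, eyes, bot
import cv2
s=telemetry.read_state();print(s)
for n in("top","side"):
    c=eyes.capture(n);cv2.imwrite(f"pics/{n}0.png",c["pixels"]);print(c["intrinsics"],c["extrinsics"])
E
```

```text
{'time_s': 0.0, 'joint_positions': array([-8.62015437e+01,  3.02798758e+01,  8.21545910e+01, -1.02002207e-03,
        6.76890756e+01, -1.02269991e+01]), 'qvel': array([-0.02880802, -0.09667332,  0.03717992, -0.04953798,  0.00833928,
       -0.09668304]), 'tau': array([ 2.37195854e-03, -4.40039170e+01, -1.76592010e+01,  6.33570878e-02,
        5.81863336e-02, -1.62264178e-04]), 'position': array([ 0.1514491 , -0.60563388,  0.22157184]), 'tcp_rot': array([[ 9.70186537e-01,  2.42359359e-01, -1.59276922e-04],
       [ 2.42359134e-01, -9.70184223e-01,  2.15039190e-03],
       [ 3.66639647e-04, -2.12488349e-03, -9.99997675e-01]]), 'force': array([-1.17072178,  0.21463998,  0.46272407]), 'moment': array([-0.03692339, -0.0062252 ,  0.01576258]), 'opening': 1.0007376705459472}
[[434.9211808    0.         323.33418972]
 [  0.         434.9211808  241.56762711]
 [  0.           0.           1.        ]] [[-0.0031122  -0.99440184  0.10561859  0.36013251]
 [-0.99994031  0.00420082  0.01008615 -0.05698993]
 [-0.01047337 -0.1055809  -0.99435556  0.9110696 ]
 [ 0.          0.          0.          1.        ]]
[[616.04222155   0.         315.47082346]
 [  0.         616.04222155 237.44012922]
 [  0.           0.           1.        ]] [[-0.95863769 -0.16275917  0.23350209  0.17706171]
 [-0.28394087  0.60386992 -0.7447944   0.84624147]
 [-0.01978277 -0.78028877 -0.62510645  0.82034207]
 [ 0.          0.          0.          1.        ]]
```

View pics/top0.png

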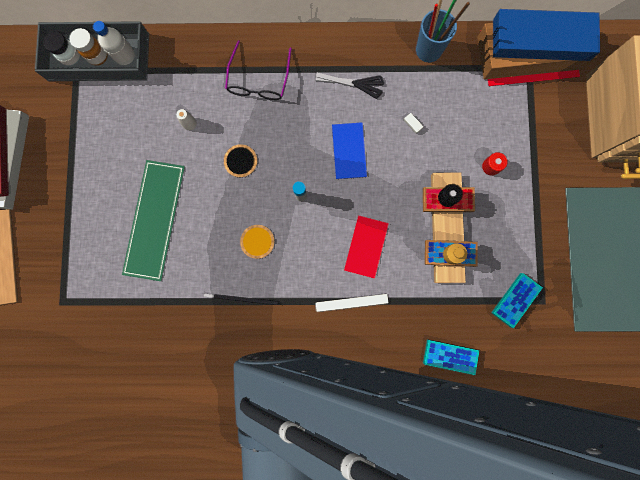

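View pics/side0.png

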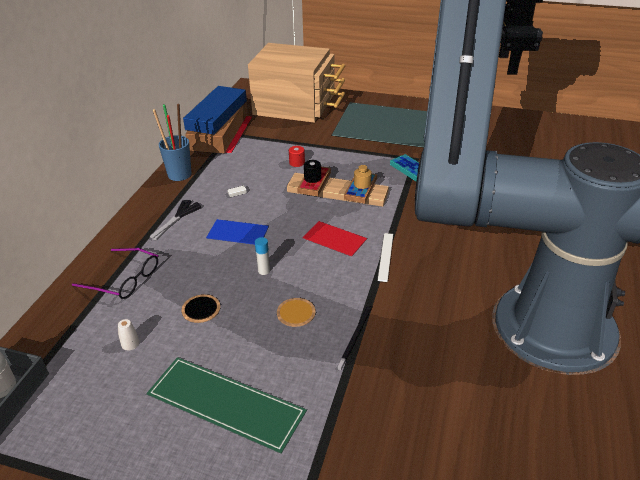

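Top view: the stack is around (448,228), with black on red at about (450,195) and brass on blue at about (456,253). The coasters are at (240,160) black and (257,241) brass. The pads are at (350,150) blue and (366,247) red, and the mat is at (154,220). A tall blue-capped bottle stands at (299,188). The decoys are the turquoise lids and the red weight.

```bash
cat > h.py <<'E'
import numpy as np, cv2
from rig import telemetry, eyes
from scipy.spatial.transform import Rotation as R
def cast(c,px,z):
    px=np.atleast_2d(np.float64(px)); K,T=c["intrinsics"],c["extrinsics"]
    d=np.c_[px,np.ones(len(px))]@np.linalg.inv(K).T@T[:3,:3].T
    t=(z-T[2,3])/d[:,2]; return (T[:3,3]+d*t[:,None])[:,:2]
def blob(c,lo,hi,roi,z,close=3):
    "rotated rectangle (world) of the largest colour blob within roi x0,y0,x1,y1"
    h=cv2.cvtColor(c["pixels"],cv2.COLOR_BGR2HSV); x0,y0,x1,y1=roi
    m=np.zeros(h.shape[:2],np.uint8); m[y0:y1,x0:x1]=cv2.inRange(h,lo,hi)[y0:y1,x0:x1]
    m=cv2.morphologyEx(m,cv2.MORPH_CLOSE,np.ones((close,close)))
    k=max(cv2.findContours(m,cv2.RETR_EXTERNAL,cv2.CHAIN_APPROX_NONE)[0],key=cv2.contourArea)[:,0]
    (x,y),(w,l),a=cv2.minAreaRect((cast(c,k,z)*1000).astype(np.float32))
    if w<l: w,l,a=l,w,a+90
    return np.round([x,y,w,l,(a+90)%180-90],1)   # mm, deg: long axis angle from +x
def go(x,y,z,yaw):
    "shift/turn from the pose now to TCP x,y,z (m) pointing down, jaw (tool y) axis at yaw deg mod 180"
    s=telemetry.read_state(); r=np.array(s["tcp_rot"]); p=np.array(s["position"])
    now=np.degrees(np.arctan2(r[1,1],r[0,1])); d=(yaw-now+90)%180-90
    ty=np.radians(now+d); Y=np.array([np.cos(ty),np.sin(ty),0]); Z=np.array([0,0,-1.])
    G=np.c_[np.cross(Y,Z),Y,Z]
    sh=r.T@(np.array([x,y,z])-p); w=R.from_matrix(r.T@G).as_rotvec()
    print("t",round(s["time_s"],2),"pos",p.round(4),"jaw",now.round(1),"q",np.array(s["joint_positions"]).round(0),"op",round(s["opening"]*87,1),"F",np.array(s["force"]).round(1))
    print("shift",sh.round(4),"turn",w.round(3),"rows>=",int(np.ceil(max(np.linalg.norm(sh)/.0625,np.degrees(np.linalg.norm(w))/10.7))))
E
python3 - <<'E'
from h import *
c=eyes.capture("top")
G=((50,60,40),(85,255,255))
print("mat",blob(c,(60,90,30),(90,255,255),(110,140,200,300),.003))
print("padB",blob(c,(105,150,80),(130,255,255),(325,110,375,190),.003))
print("padR",blob(c,(170,150,80),(180,255,255),(335,205,395,285),.003), blob(c,(0,150,80),(6,255,255),(335,205,395,285),.003))
print("coBr",blob(c,(10,120,60),(35,255,255),(230,215,285,270),.003))
print("coBk",blob(c,(0,0,0),(180,255,45),(222,143,260,180),.003))
print("board",blob(c,(8,50,120),(28,140,255),(420,165,475,290),.018,41))
print("wBk",blob(c,(0,0,0),(180,255,60),(432,178,466,212),.072))
print("wBr",blob(c,(12,120,120),(28,255,255),(444,238,470,268),.064))
print("lidB",blob(c,(95,110,60),(130,255,255),(415,230,485,275),.032,25))
print("lidR",blob(c,(170,130,60),(180,255,255),(415,180,480,218),.032,25),blob(c,(0,170,60),(5,255,255),(415,180,480,218),.032,25))
im=cv2.resize(c["pixels"][140:300,400:520],None,fx=5,fy=5,interpolation=cv2.INTER_CUBIC)
im=cv2.resize(c["pixels"][160:295,410:490],None,fx=4.4,fy=4.4,interpolation=cv2.INTER_CUBIC)
cv2.imwrite("pics/crop1.png",im)
E
```

```text
mat [505.4 312.9 249.1  83.8  -9.6]
padB [ 653.8 -103.   120.    65.9    3.9]Traceback (most recent call last):
  File "<stdin>", line 6, in <module>
  File "h.py", line 13, in blob
    k=max(cv2.findContours(m,cv2.RETR_EXTERNAL,cv2.CHAIN_APPROX_NONE)[0],key=cv2.contourArea)[:,0]
      ~~~^^^^^^^^^^^^^^^^^^^^^^^^^^^^^^^^^^^^^^^^^^^^^^^^^^^^^^^^^^^^^^^^^^^^^^^^^^^^^^^^^^^^
ValueError: max() iterable argument is empty
```

```bash
sed -i 's/cv2.COLOR_BGR2HSV)/cv2.COLOR_RGB2HSV if red else cv2.COLOR_BGR2HSV)/; s/close=3)/close=3,red=False)/' h.py
python3 - <<'E'
from h import *
c=eyes.capture("top")
im=cv2.resize(c["pixels"][160:295,410:490],None,fx=4.4,fy=4.4,interpolation=cv2.INTER_CUBIC)
cv2.imwrite("pics/crop1.png",im)
def p(n,*a,**k):
    try: print(n,blob(c,*a,**k))
    except Exception as e: print(n,"none")
p("padR",(110,150,80),(130,255,255),(335,205,395,285),.003,red=True)
p("coBr",(10,120,60),(35,255,255),(230,215,285,270),.003)
p("coBk",(0,0,0),(180,255,45),(222,143,260,180),.003)
p("board",(8,50,120),(28,140,255),(420,165,475,290),.018,41)
p("wBk",(0,0,0),(180,255,60),(432,178,466,212),.072)
p("wBr",(12,120,120),(28,255,255),(444,238,470,268),.064)
p("lidB",(95,110,60),(130,255,255),(415,230,485,275),.032,25)
p("lidR",(110,130,60),(130,255,255),(415,180,480,218),.032,25,red=True)
print(cast(c,[[299,188]],.09),cast(c,[[183,114]],.05))
E
```

```text
padR [ 446.5 -137.3  120.    66.2  -15.1]
coBr [458.   92.3  69.6  69.3 -44.8]
coBk [632.4 131.7  55.4  53.8   0.8]
board [ 485.6 -306.2  230.7  108.2   -1.5]
wBk [ 540.  -296.5   48.5   37.9  -59.3]
wBr [ 427.6 -307.7   57.6   48.6   -1.9]
lidB [ 430.3 -307.    94.6   41.2   87.8]
lidR [ 541.2 -306.3   96.    43.7   89.7]
[[ 0.55123338 -0.00214158]] [[0.7173773  0.24034617]]
```

View pics/crop1.png

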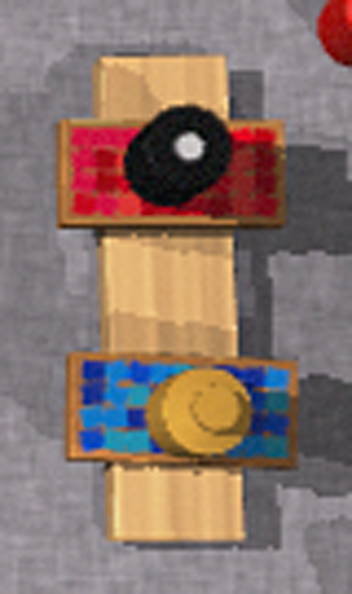

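Run:
```python
from h import *
c=eyes.capture("top")
print("bk",cast(c,[[452.5,193.9]],.072),cast(c,[[447.7,197.0]],.032))
print("br",cast(c,[[457.3,253.9]],.064),cast(c,[[453.2,254.1]],.032))
print("coBk full",[blob(c,(8,60,60),(25,255,255),(222,143,262,180),.003,15)])
# crop corner points of lids: TL,TR,BR,BL
for n,q in(("R",[[60,120],[284,121],[286,230],[56,226]]),("B",[[71,352],[299,359],[297,468],[65,461]])):
    w=cast(c,np.array(q)/4.4+[410,160],.032)*1000; print(n,w.mean(0),np.linalg.norm(w[0]-w[1]),np.linalg.norm(w[1]-w[2]),np.degrees(np.arctan2(*(w[0]-w[1])[::-1])))
w=cast(c,np.array([[99,57],[227,55],[244,541],[110,541]])/4.4+[410,160],.018)*1000
print("board",w.mean(0),np.linalg.norm(w[0]-w[1]),np.linalg.norm(w[1]-w[2]),np.degrees(np.arctan2(*((w[0]+w[1]-w[2]-w[3])[::-1]))))
go(.541,-.302,.15,90)
```

```text
bk [[ 0.54199129 -0.30154047]] [[ 0.54425266 -0.30317284]]
br [[ 0.42486498 -0.30910181]] [[ 0.42693777 -0.3103552 ]]
coBk full [array([633.6, 129.7,  71.3,  70.5,  89.7])]
R [ 538.89968059 -305.56666921] 104.2190371989913 51.50142425207408 89.41985435677759
B [ 428.88698675 -307.14005555] 104.6550639225267 50.22153208312619 87.98107744583321
board [ 483.96475475 -306.86807666] 60.76852241792984 230.19401889169856 -0.2823329207666803
t 0.25 pos [ 0.1515 -0.606   0.2221] jaw -76.0 q [-86.  30.  82.  -0.  68. -10.] op 87.3 F [ 0.6  0.3 -0.3]
shift [ 0.4516 -0.2005  0.0723] turn [-0.001 -0.     0.245] rows>= 8
```

The sizes agree: lids measure 104×51, the board 230×61, and each pad and the mat match. I'll go above the black weight first, with the jaws along world y.

>>> servo_tool --targets '[[[0.05,-0.022,0.0],[0,0,0.03]],[[0.1,-0.045,0.0],[0,0,0.06]],[[0.15,-0.067,0.0],[0,0,0.09]],[[0.2,-0.09,0.01],[0,0,0.12]],[[0.25,-0.112,0.02],[0,0,0.15]],[[0.3,-0.134,0.03],[0,0,0.18]],[[0.35,-0.155,0.04],[0,0,0.21]],[[0.4,-0.178,0.05],[0,0,0.245]],[[0.44,-0.195,0.06],[0,0,0.245]],[[0.4516,-0.2005,0.072],[0,0,0.245]],[[0.4516,-0.2005,0.072],[0,0,0.245]]]' --gripper 0.08

```text
time_s: 1.62
position: [0.5404, -0.3014, 0.1492]
tcp_rot: [[1.0, 0.001, -0.003], [0.001, -1.0, 0.002], [-0.003, -0.002, -1.0]]
force: [-1.1, -0.6, 0.1]
opening: 0.92
```

Run:
```python
from h import *
c=eyes.capture("side");cv2.imwrite("pics/s1.png",cv2.resize(c["pixels"][60:240,230:430],None,fx=3,fy=3))
go(.542,-.302,.040,90)
```

```text
t 1.68 pos [ 0.5401 -0.3025  0.1499] jaw -90.0 q [-40.  35.  87.  -0.  59.  50.] op 80.1 F [ 0.4 -1.1 -0.1]
shift [ 0.0021 -0.0005  0.1099] turn [-0.001  0.002 -0.   ] rows>= 2
```

View pics/s1.png

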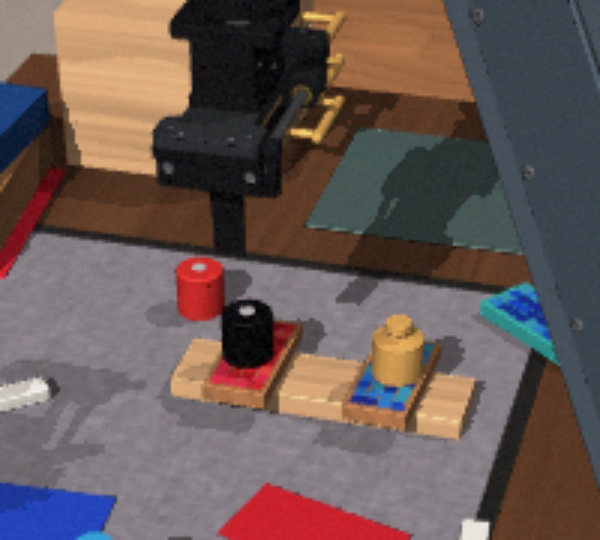

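The side crop shows the gripper above the stack, black on the red lid and brass on the blue, both clear. I'll descend, grip and lift.

>>> servo_tool --targets '[[[0.002,-0.0005,0.05],[0,0,0]],[[0.002,-0.0005,0.085],[0,0,0]],[[0.002,-0.0005,0.105],[0,0,0]],[[0.002,-0.0005,0.11],[0,0,0]],[[0.002,-0.0005,0.11],[0,0,0]]]'

```text
time_s: 2.3
position: [0.5427, -0.3032, 0.0412]
tcp_rot: [[1.0, -0.002, 0.001], [-0.002, -1.0, -0.001], [0.001, 0.001, -1.0]]
force: [0.6, 0.3, -0.0]
opening: 0.916
```

>>> servo_tool --targets '[[[0,0,0],[0,0,0]],[[0,0,0],[0,0,0]],[[0,0,0],[0,0,0]],[[0,0,0],[0,0,0]],[[0,0,0],[0,0,0]],[[0,0,0],[0,0,0]]]' --gripper 0.02

```text
time_s: 3.05
position: [0.5431, -0.3017, 0.0406]
tcp_rot: [[1.0, -0.0, 0.0], [-0.0, -1.0, 0.0], [0.0, -0.0, -1.0]]
force: [0.0, 1.0, 2.4]
opening: 0.448
```

>>> servo_tool --targets '[[[0,0,-0.01],[0,0,0]],[[0,0,-0.03],[0,0,0]],[[0,0,-0.06],[0,0,0]],[[0,0,-0.1],[0,0,0]],[[0,0,-0.12],[0,0,0]],[[0,0,-0.12],[0,0,0]]]'

```text
time_s: 3.8
position: [0.5438, -0.3025, 0.1624]
tcp_rot: [[1.0, -0.0, 0.003], [-0.0, -1.0, -0.002], [0.003, 0.002, -1.0]]
force: [-0.3, -0.2, -3.3]
opening: 0.447
```

Run:
```python
from h import *
go(.634,.130,.160,90)
c=eyes.capture("top");cv2.imwrite("pics/t2.png",cv2.resize(c["pixels"][130:310,390:560],None,fx=3,fy=3))
```

```text
t 3.8 pos [ 0.5438 -0.3025  0.1624] jaw -90.0 q [-39.  34.  86.  -0.  60.  51.] op 38.9 F [-0.3 -0.2 -3.3]
shift [ 0.0901 -0.4325  0.0016] turn [ 0.002 -0.003 -0.   ] rows>= 8
```

>>> servo_tool --targets '[[[0.005,-0.024,0],[0,0,0]],[[0.013,-0.065,0],[0,0,0]],[[0.023,-0.11,0],[0,0,0]],[[0.034,-0.16,0],[0,0,0]],[[0.045,-0.215,0],[0,0,0]],[[0.056,-0.27,0],[0,0,0]],[[0.068,-0.325,0],[0,0,0]],[[0.078,-0.372,0],[0,0,0]],[[0.086,-0.41,0],[0,0,0]],[[0.09,-0.428,0],[0,0,0]],[[0.09,-0.4325,0],[0,0,0]],[[0.09,-0.4325,0],[0,0,0]]]'

```text
time_s: 5.35
position: [0.6324, 0.1299, 0.16]
tcp_rot: [[1.0, -0.001, -0.002], [-0.001, -1.0, -0.001], [-0.002, 0.001, -1.0]]
force: [0.1, 0.5, -2.7]
opening: 0.449
```

Run:
```python
from h import *
go(.634,.130,.0125,90)
```

```text
t 5.35 pos [0.6324 0.1299 0.16  ] jaw -90.0 q [ 2. 36. 82. -0. 62. 92.] op 39.1 F [ 0.1  0.5 -2.7]
shift [ 0.0018 -0.0002  0.1474] turn [ 0.001  0.002 -0.001] rows>= 3
```

View pics/t2.png

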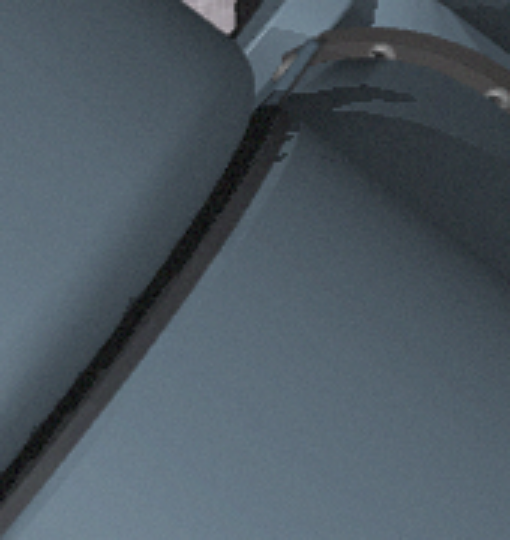

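The arm hides the stack in this top view, so the picture tells nothing. The grip readings (39 mm, −3 N) show the weight is held, so I'll lower it.

>>> servo_tool --targets '[[[0.001,0,0.03],[0,0,0]],[[0.0018,0,0.07],[0,0,0]],[[0.0018,0,0.11],[0,0,0]],[[0.0018,0,0.135],[0,0,0]],[[0.0018,0,0.144],[0,0,0]],[[0.0018,0,0.1474],[0,0,0]],[[0.0018,0,0.1474],[0,0,0]]]'

```text
time_s: 6.22
position: [0.6359, 0.1302, 0.0142]
tcp_rot: [[1.0, -0.001, 0.002], [-0.001, -1.0, -0.0], [0.002, 0.0, -1.0]]
force: [-0.7, 0.3, -3.4]
opening: 0.449
```

Run:
```python
from h import *
go(.634,.130,.0125,90)
c=eyes.capture("side");cv2.imwrite("pics/s3.png",cv2.resize(c["pixels"][230:350,140:300],None,fx=4,fy=4))
```

```text
t 6.22 pos [0.6359 0.1302 0.0142] jaw -90.0 q [ 2. 47. 86. -0. 46. 92.] op 39.0 F [-0.7  0.3 -3.4]
shift [-0.0019  0.0002  0.0017] turn [ 0.    -0.002 -0.001] rows>= 1
```

View pics/s3.png

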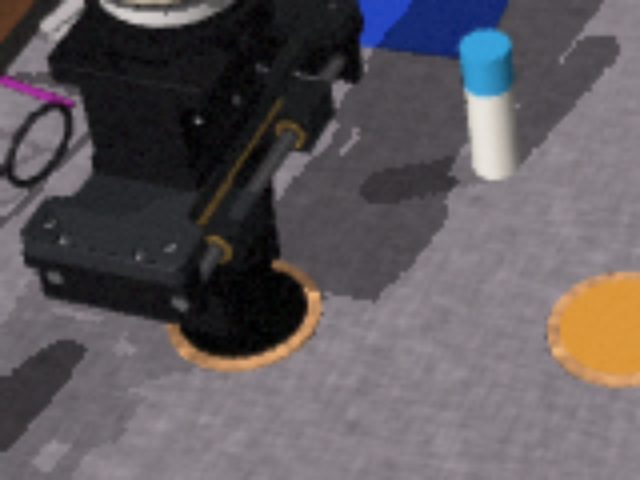

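The side crop shows the black weight just above the middle of the black coaster. I'll set it down, release and rise.

>>> servo_tool --targets '[[[-0.001,0,0.001],[0,0,0]],[[-0.0018,0,0.0022],[0,0,0]],[[-0.0018,0,0.0025],[0,0,0]],[[-0.0018,0,0.0025],[0,0,0]]]'

```text
time_s: 6.78
position: [0.6335, 0.1307, 0.0116]
tcp_rot: [[1.0, -0.0, 0.001], [-0.0, -1.0, 0.0], [0.001, -0.0, -1.0]]
force: [-1.4, 0.0, 4.4]
opening: 0.452
```

>>> servo_tool --targets '[[[0,0,0],[0,0,0]],[[0,0,0],[0,0,0]],[[0,0,0],[0,0,0]],[[0,0,0],[0,0,0]]]' --gripper 0.075

```text
time_s: 7.28
position: [0.6331, 0.1306, 0.0105]
tcp_rot: [[1.0, -0.0, -0.0], [-0.0, -1.0, 0.0], [-0.0, -0.0, -1.0]]
force: [-0.6, -0.4, 0.6]
opening: 0.807
```

>>> servo_tool --targets '[[[0,0,-0.02],[0,0,0]],[[0,0,-0.07],[0,0,0]],[[0,0,-0.12],[0,0,0]],[[0,0,-0.147],[0,0,0]],[[0,0,-0.147],[0,0,0]]]'

```text
time_s: 7.9
position: [0.6354, 0.1308, 0.1621]
tcp_rot: [[1.0, -0.0, 0.008], [-0.0, -1.0, 0.0], [0.008, -0.0, -1.0]]
force: [-0.6, -0.2, 0.0]
opening: 0.862
```

Run:
```python
from h import *
go(.426,-.3095,.155,90)
c=eyes.capture("top");cv2.imwrite("pics/t3.png",cv2.resize(c["pixels"][110:310,180:520],None,fx=2.3,fy=2.3,interpolation=cv2.INTER_CUBIC))
```

```text
t 7.9 pos [0.6354 0.1308 0.1621] jaw -90.0 q [ 2. 36. 82.  0. 62. 92.] op 75.0 F [-0.6 -0.2  0. ]
shift [-0.2094  0.4403  0.0052] turn [-0.    -0.008 -0.   ] rows>= 8
```

View pics/t3.png

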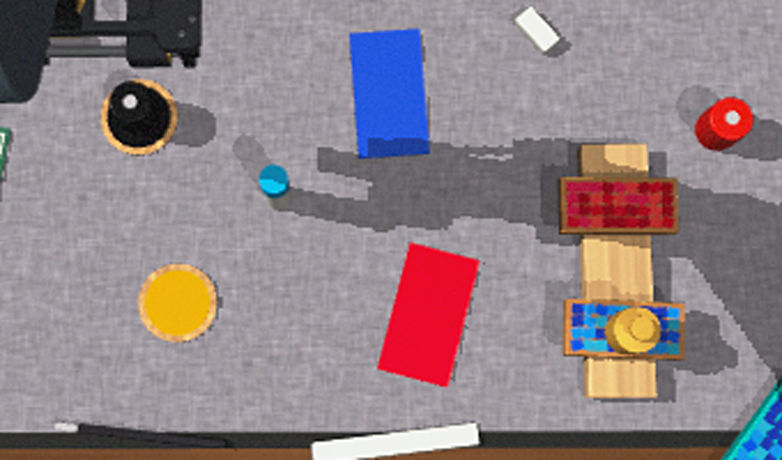

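The black weight stands on its coaster at crop (139,116), and brass is still on the blue lid. Next the brass weight.

>>> servo_tool --targets '[[[-0.014,0.03,0],[0,0,0]],[[-0.036,0.075,0],[0,0,0]],[[-0.06,0.125,0],[0,-0.004,0]],[[-0.086,0.18,0],[0,-0.008,0]],[[-0.111,0.235,0],[0,-0.008,0]],[[-0.137,0.29,0],[0,-0.008,0]],[[-0.162,0.342,0],[0,-0.008,0]],[[-0.185,0.39,0.0],[0,-0.008,0]],[[-0.2,0.422,0.003],[0,-0.008,0]],[[-0.2094,0.44,0.005],[0,-0.008,0]],[[-0.2094,0.4403,0.005],[0,-0.008,0]],[[-0.2094,0.4403,0.005],[0,-0.008,0]]]' --gripper 0.08

```text
time_s: 9.45
position: [0.4238, -0.3082, 0.1523]
tcp_rot: [[1.0, 0.001, -0.009], [0.001, -1.0, 0.002], [-0.009, -0.002, -1.0]]
force: [0.4, -0.5, -0.4]
opening: 0.917
```

Run:
```python
from h import *
go(.426,-.3095,.037,88)
```

```text
t 9.45 pos [ 0.4238 -0.3082  0.1523] jaw -90.0 q [-48.  28. 100.  -0.  52.  42.] op 79.8 F [ 0.4 -0.5 -0.4]
shift [0.0032 0.0015 0.1153] turn [-0.001  0.009  0.036] rows>= 2
```

>>> servo_tool --targets '[[[0.003,0.0015,0.05],[0,0.006,0.036]],[[0.003,0.0015,0.09],[0,0.006,0.036]],[[0.003,0.0015,0.11],[0,0.006,0.036]],[[0.003,0.0015,0.1145],[0,0.006,0.036]],[[0.003,0.0015,0.1145],[0,0.006,0.036]]]'

```text
time_s: 10.07
position: [0.4264, -0.3105, 0.0385]
tcp_rot: [[0.999, -0.035, -0.002], [-0.035, -0.999, -0.0], [-0.002, 0.0, -1.0]]
force: [-0.1, 0.0, 0.6]
opening: 0.918
```

>>> servo_tool --targets '[[[0,0,0],[0,0,0]],[[0,0,0],[0,0,0]],[[0,0,0],[0,0,0]],[[0,0,0],[0,0,0]],[[0,0,0],[0,0,0]],[[0,0,0],[0,0,0]]]' --gripper 0.02

```text
time_s: 10.82
position: [0.4252, -0.3096, 0.0382]
tcp_rot: [[0.999, -0.037, -0.003], [-0.037, -0.999, 0.003], [-0.003, -0.002, -1.0]]
force: [-0.1, 4.8, 3.5]
opening: 0.446
```

>>> servo_tool --targets '[[[0,0,-0.01],[0,0,0]],[[0,0,-0.03],[0,0,0]],[[0,0,-0.06],[0,0,0]],[[0,0,-0.1],[0,0,0]],[[0,0,-0.12],[0,0,0]],[[0,0,-0.12],[0,0,0]]]'

```text
time_s: 11.58
position: [0.4268, -0.3127, 0.1598]
tcp_rot: [[0.999, -0.036, 0.001], [-0.036, -0.999, -0.005], [0.001, 0.005, -1.0]]
force: [0.7, -0.6, -4.3]
opening: 0.455
```

Run:
```python
from h import *
go(.458,.092,.155,90)
```

```text
t 11.57 pos [ 0.4268 -0.3127  0.1598] jaw -92.1 q [-48.  28. 100.  -0.  52.  44.] op 39.5 F [ 0.7 -0.6 -4.3]
shift [ 0.0165 -0.4056  0.003 ] turn [ 0.005 -0.001 -0.036] rows>= 7
```

>>> servo_tool --targets '[[[0.001,-0.024,0],[0,0,0]],[[0.003,-0.065,0],[0,0,0]],[[0.005,-0.11,0],[0,0,-0.01]],[[0.007,-0.16,0],[0,0,-0.02]],[[0.009,-0.215,0],[0,0,-0.036]],[[0.011,-0.27,0],[0,0,-0.036]],[[0.013,-0.325,0],[0,0,-0.036]],[[0.015,-0.37,0.002],[0,0,-0.036]],[[0.0165,-0.4,0.003],[0,0,-0.036]],[[0.0165,-0.4056,0.003],[0,0,-0.036]],[[0.0165,-0.4056,0.003],[0,0,-0.036]],[[0.0165,-0.4056,0.003],[0,0,-0.036]]]'

```text
time_s: 13.08
position: [0.4567, 0.0928, 0.1547]
tcp_rot: [[1.0, -0.001, -0.003], [-0.001, -1.0, -0.0], [-0.003, 0.0, -1.0]]
force: [-0.5, 0.1, -3.1]
opening: 0.453
```

Run:
```python
from h import *
go(.458,.092,.0110,90)
```

```text
t 13.07 pos [0.4567 0.0928 0.1547] jaw -90.1 q [ -2.  24. 108.  -0.  47.  88.] op 39.4 F [-0.5  0.1 -3.1]
shift [0.0017 0.0008 0.1437] turn [ 0.     0.003 -0.001] rows>= 3
```

>>> servo_tool --targets '[[[0.001,0.0005,0.03],[0,0,0]],[[0.0015,0.0008,0.07],[0,0,0]],[[0.0015,0.0008,0.11],[0,0,0]],[[0.0015,0.0008,0.135],[0,0,0]],[[0.0015,0.0008,0.142],[0,0,0]],[[0.0015,0.0008,0.1437],[0,0,0]],[[0.0015,0.0008,0.1437],[0,0,0]],[[0.0015,0.0008,0.1437],[0,0,0]]]'

```text
time_s: 14.08
position: [0.4591, 0.0927, 0.0123]
tcp_rot: [[1.0, -0.0, 0.0], [-0.0, -1.0, -0.0], [0.0, 0.0, -1.0]]
force: [0.4, 0.2, -4.2]
opening: 0.453
```

Run:
```python
from h import *
go(.458,.092,.0090,90)
```

```text
t 14.07 pos [0.4591 0.0927 0.0123] jaw -90.0 q [ -2.  41. 113.  -0.  26.  88.] op 39.4 F [ 0.4  0.2 -4.2]
shift [-0.0011  0.0007  0.0033] turn [ 0. -0. -0.] rows>= 1
```

>>> servo_tool --targets '[[[-0.0008,0.0005,0.0015],[0,0,0]],[[-0.001,0.0005,0.003],[0,0,0]],[[-0.001,0.0005,0.0033],[0,0,0]],[[-0.001,0.0005,0.0033],[0,0,0]]]'

```text
time_s: 14.58
position: [0.4576, 0.0923, 0.0092]
tcp_rot: [[1.0, -0.0, -0.001], [-0.0, -1.0, -0.0], [-0.001, 0.0, -1.0]]
force: [-1.3, -0.8, 8.0]
opening: 0.452
```

>>> servo_tool --targets '[[[0,0,0],[0,0,0]],[[0,0,0],[0,0,0]],[[0,0,0],[0,0,0]],[[0,0,0],[0,0,0]]]' --gripper 0.075

```text
time_s: 15.08
position: [0.4573, 0.0923, 0.0079]
tcp_rot: [[1.0, -0.0, -0.002], [-0.0, -1.0, -0.0], [-0.002, 0.0, -1.0]]
force: [0.4, 0.0, -0.3]
opening: 0.811
```

>>> servo_tool --targets '[[[0,0,-0.02],[0,0,0]],[[0,0,-0.07],[0,0,0]],[[0,0,-0.12],[0,0,0]],[[0,0,-0.147],[0,0,0]],[[0,0,-0.147],[0,0,0]]]'

```text
time_s: 15.7
position: [0.4591, 0.0923, 0.157]
tcp_rot: [[1.0, -0.0, 0.003], [-0.0, -1.0, -0.0], [0.003, 0.0, -1.0]]
force: [-0.1, -0.4, -0.5]
opening: 0.857
```

Run:
```python
from h import *
c=eyes.capture("top")
def p(n,*a,**k):
    try: print(n,blob(c,*a,**k))
    except Exception as e: print(n,"none")
p("lidB",(95,110,60),(130,255,255),(415,230,485,275),.032,25)
p("lidR",(110,110,40),(130,255,255),(415,180,480,218),.032,25,red=True)
go(.541,-.306,.10,0)
c2=eyes.capture("side");a=c2["pixels"][230:350,140:340];b=c["pixels"][150:280,400:500]
cv2.imwrite("pics/m4.png",np.vstack([cv2.resize(a,(500,300)),cv2.resize(b,(500,300))]))
```

```text
lidB [ 430.1 -307.    94.7   41.4   87.8]
lidR [ 541.2 -306.6   96.7   43.7   89.7]
t 15.75 pos [0.4579 0.0923 0.1556] jaw -90.0 q [ -2.  24. 108.  -0.  47.  88.] op 75.4 F [ 0.5  0.1 -0.6]
shift [0.0832 0.3983 0.0557] turn [ 0.    -0.     1.571] rows>= 9
```

View pics/m4.png

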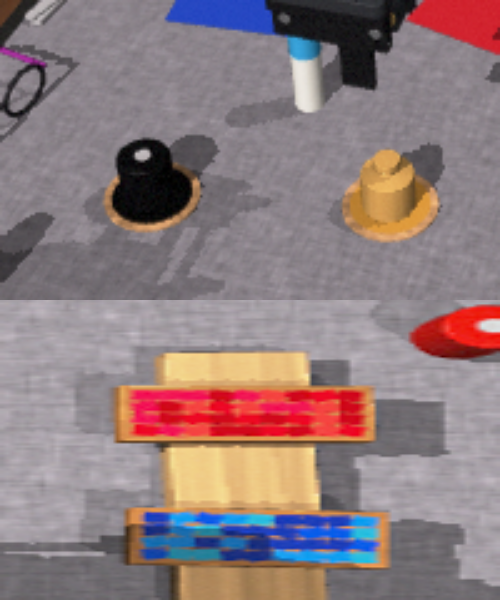

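Both weights stand on their coasters and the lids haven't moved. I'll verify the centring by numbers and move to above the red lid.

>>> servo_tool --targets '[[[0.004,0.02,0],[0,0,0.17]],[[0.012,0.06,0],[0,0,0.34]],[[0.021,0.105,0],[0,0,0.51]],[[0.03,0.15,0],[0,0,0.68]],[[0.042,0.2,0],[0,0,0.85]],[[0.052,0.25,0],[0,0,1.02]],[[0.062,0.3,0.0],[0,0,1.19]],[[0.072,0.345,0.02],[0,0,1.36]],[[0.08,0.38,0.04],[0,0,1.5]],[[0.083,0.398,0.055],[0,0,1.571]],[[0.083,0.398,0.055],[0,0,1.571]],[[0.083,0.398,0.055],[0,0,1.571]]]' --gripper 0.07

```text
time_s: 17.3
position: [0.5396, -0.3044, 0.0989]
tcp_rot: [[0.001, -1.0, -0.004], [-1.0, -0.001, 0.002], [-0.002, 0.004, -1.0]]
force: [0.2, 0.0, -0.7]
opening: 0.802
```

Run:
```python
from h import *
go(.541,-.3065,.022,-.3)
s=eyes.capture("side");t=eyes.capture("top")
print("bk side",cast(s,[[197.8,292.4]],.043),"top",cast(t,[[241.3,159.1]],.043))
print("br knob side",cast(s,[[294,292]],.049))
im=t["pixels"]
cv2.imwrite("pics/m5.png",np.hstack([cv2.resize(im[140:180,220:260],(380,380),interpolation=cv2.INTER_CUBIC),cv2.resize(im[221:261,237:277],(380,380),interpolation=cv2.INTER_CUBIC)]))
```

```text
t 17.3 pos [ 0.5396 -0.3044  0.0989] jaw -180.0 q [-40.  39.  88.  -0.  53. 140.] op 69.8 F [ 0.2  0.  -0.7]
shift [ 0.0023 -0.0017  0.0769] turn [0.004 0.002 0.006] rows>= 2
bk side [[0.62943476 0.12994016]] top [[0.62327726 0.11968146]]
br knob side [[0.45789256 0.08836481]]
```

View pics/m5.png

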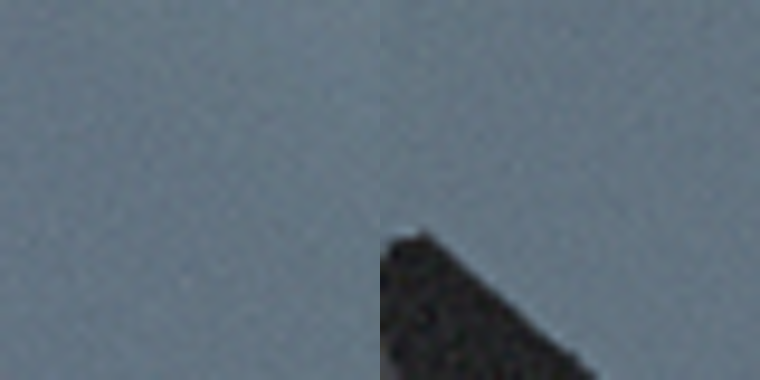

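The arm blocks the top view here, so this picture is no help. I'll use the side view for the centring check while lowering onto the red lid.

>>> servo_tool --targets '[[[0.002,-0.0015,0.03],[0.003,0.002,0.006]],[[0.002,-0.0015,0.055],[0.003,0.002,0.006]],[[0.002,-0.0015,0.07],[0.003,0.002,0.006]],[[0.002,-0.0015,0.076],[0.003,0.002,0.006]],[[0.002,-0.0015,0.076],[0.003,0.002,0.006]],[[0.002,-0.0015,0.076],[0.003,0.002,0.006]]]'

```text
time_s: 18.15
position: [0.5424, -0.3082, 0.0248]
tcp_rot: [[-0.006, -1.0, 0.002], [-1.0, 0.006, -0.003], [0.003, -0.002, -1.0]]
force: [-0.3, 0.1, 0.4]
opening: 0.804
```

Run:
```python
from h import *
go(.541,-.3065,.022,-.3)
s=eyes.capture("side")["pixels"]
cv2.imwrite("pics/m6.png",np.hstack([cv2.resize(s[275:325,175:225],(400,400),interpolation=cv2.INTER_CUBIC),cv2.resize(s[280:330,272:322],(400,400),interpolation=cv2.INTER_CUBIC)]))
```

```text
t 18.15 pos [ 0.5424 -0.3082  0.0248] jaw 179.6 q [-40.  45.  90.  -0.  45. 141.] op 69.9 F [-0.3  0.1  0.4]
shift [-0.0017  0.0014  0.0028] turn [-0.002 -0.003 -0.001] rows>= 1
```

View pics/m6.png

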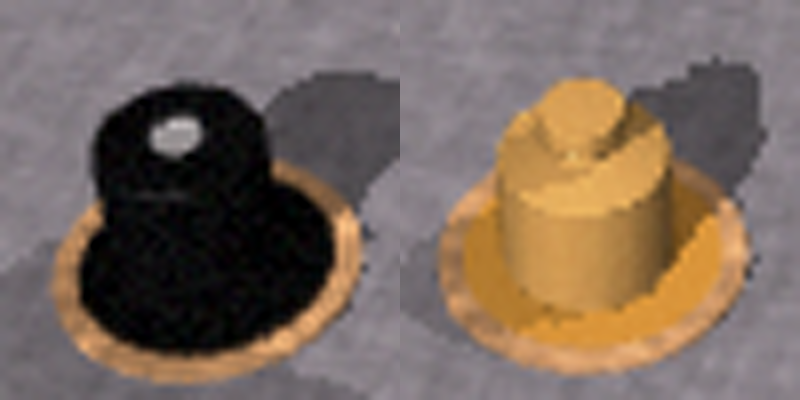

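>>> servo_tool --targets '[[[-0.001,0.001,0.001],[0,0,0]],[[-0.0015,0.0014,0.0025],[0,0,0]],[[-0.0015,0.0014,0.0025],[0,0,0]]]'

```text
time_s: 18.58
position: [0.5402, -0.3061, 0.0213]
tcp_rot: [[-0.006, -1.0, 0.001], [-1.0, 0.006, -0.002], [0.002, -0.001, -1.0]]
force: [0.2, 0.2, 0.1]
opening: 0.809
```

Run:
```python
from h import *
go(.541,-.3065,.022,-.3)
s=eyes.capture("side")
print("coBk",cast(s,[[200.75,308.5]],.003),blob(s,(5,60,90),(25,255,255),(172,285,228,328),.003,25))
print("wBk",cast(s,[[197.6,292.6]],.043))
print("coBr",blob(s,(8,60,90),(30,255,255),(272,300,322,330),.003,3), "wBr base",cast(s,[[272+190/8,280+255/8]],.003), "top",cast(s,[[272+184/8,280+162/8]],.035))
```

```text
t 18.57 pos [ 0.5402 -0.3061  0.0213] jaw 179.6 q [-40.  45.  90.  -0.  44. 141.] op 70.4 F [0.2 0.2 0.1]
shift [ 0.0004 -0.0008 -0.0007] turn [-0.001 -0.002 -0.001] rows>= 1
coBk [[0.62885432 0.13133948]] [627.9 133.2  71.6  66.1  34.2]
wBk [[0.62956376 0.13052018]]
coBr [454.4  94.6  70.8  66.5  15.3] wBr base [[0.45512646 0.09259525]] top [[0.45456521 0.09460494]]
```

In the side view both weights sit within about 2 mm of their coasters' centres. Now I'll grip the red lid.

>>> servo_tool --targets '[[[0,0,0],[0,0,0]],[[0,0,0],[0,0,0]],[[0,0,0],[0,0,0]],[[0,0,0],[0,0,0]],[[0,0,0],[0,0,0]]]' --gripper 0.03

```text
time_s: 19.25
position: [0.5404, -0.3062, 0.0214]
tcp_rot: [[-0.006, -1.0, 0.001], [-1.0, 0.006, -0.002], [0.002, -0.001, -1.0]]
force: [-0.1, -0.5, 0.1]
opening: 0.571
```

>>> servo_tool --targets '[[[0,0,-0.01],[0,0,0]],[[0,0,-0.03],[0,0,0]],[[0,0,-0.06],[0,0,0]],[[0,0,-0.09],[0,0,0]],[[0,0,-0.1],[0,0,0]],[[0,0,-0.1],[0,0,0]]]'

```text
time_s: 20.0
position: [0.5407, -0.3063, 0.1226]
tcp_rot: [[-0.006, -1.0, 0.003], [-1.0, 0.006, -0.003], [0.003, -0.003, -1.0]]
force: [-0.3, 0.8, -1.8]
opening: 0.57
```

Run:
```python
from h import *
go(.4465,-.1373,.115,-105.1)
c=eyes.capture("side");cv2.imwrite("pics/s7.png",cv2.resize(c["pixels"][80:280,220:440],None,fx=2.5,fy=2.5))
```

```text
t 20.0 pos [ 0.5407 -0.3063  0.1226] jaw 179.6 q [-40.  37.  88.  -0.  55. 141.] op 49.6 F [-0.3  0.8 -1.8]
shift [-0.1684  0.0952  0.0068] turn [ 0.    -0.005 -1.314] rows>= 8
```

View pics/s7.png

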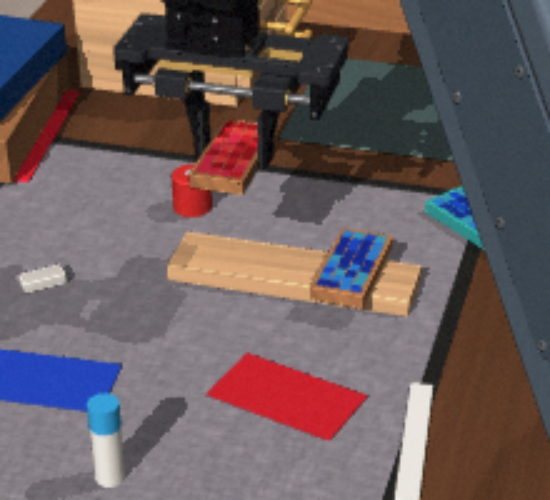

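The side crop shows the red lid held level, with the board and blue lid undisturbed. I'll carry it to the red pad.

>>> servo_tool --targets '[[[-0.008,0.004,0],[0,0,-0.1]],[[-0.022,0.012,0],[0,0,-0.25]],[[-0.04,0.022,0],[0,0,-0.4]],[[-0.06,0.034,0],[0,0,-0.56]],[[-0.085,0.048,0],[0,0,-0.72]],[[-0.11,0.062,0],[0,0,-0.88]],[[-0.13,0.074,0],[0,0,-1.04]],[[-0.15,0.085,0],[0,0,-1.18]],[[-0.163,0.092,0.004],[0,0,-1.28]],[[-0.1684,0.0952,0.007],[0,0,-1.314]],[[-0.1684,0.0952,0.007],[0,0,-1.314]],[[-0.1684,0.0952,0.007],[0,0,-1.314]]]'

```text
time_s: 21.55
position: [0.4468, -0.1377, 0.1138]
tcp_rot: [[0.965, -0.261, 0.001], [-0.261, -0.965, -0.003], [0.002, 0.002, -1.0]]
force: [-0.1, 0.4, -1.0]
opening: 0.575
```

Run:
```python
from h import *
go(.4465,-.1373,.008,-105.1)
```

```text
t 21.55 pos [ 0.4468 -0.1377  0.1138] jaw -105.1 q [-31.  29. 110.  -0.  41.  74.] op 50.0 F [-0.1  0.4 -1. ]
shift [-0.0006 -0.0005  0.1058] turn [ 0.002 -0.002 -0.001] rows>= 2
```

>>> servo_tool --targets '[[[0,-0.0003,0.03],[0,0,0]],[[0,-0.0003,0.065],[0,0,0]],[[0,-0.0003,0.09],[0,0,0]],[[-0.0003,-0.0003,0.102],[0,0,0]],[[-0.0003,-0.0003,0.1055],[0,0,0]],[[-0.0003,-0.0003,0.1055],[0,0,0]],[[-0.0003,-0.0003,0.1055],[0,0,0]]]'

```text
time_s: 22.42
position: [0.4467, -0.1372, 0.0092]
tcp_rot: [[0.966, -0.26, 0.003], [-0.26, -0.966, -0.003], [0.003, 0.002, -1.0]]
force: [0.5, -0.1, -0.1]
opening: 0.571
```

Run:
```python
from h import *
go(.4465,-.1373,.0066,-105.1)
```

```text
t 22.43 pos [ 0.4467 -0.1372  0.0092] jaw -105.1 q [-31.  41. 113.  -0.  25.  74.] op 49.7 F [ 0.5 -0.1 -0.1]
shift [-0.0001  0.0001  0.0026] turn [ 0.002 -0.003  0.   ] rows>= 1
```

Next I set it down, release by opening a little, and rise.

>>> servo_tool --targets '[[[0,0,0.0015],[0,0,0]],[[0,0,0.0026],[0,0,0]],[[0,0,0.0026],[0,0,0]]]'

```text
time_s: 22.8
position: [0.4464, -0.137, 0.0064]
tcp_rot: [[0.966, -0.26, 0.002], [-0.26, -0.966, -0.003], [0.002, 0.002, -1.0]]
force: [-1.0, -0.4, 4.8]
opening: 0.565
```

>>> servo_tool --targets '[[[0,0,0],[0,0,0]],[[0,0,0],[0,0,0]],[[0,0,0],[0,0,0]],[[0,0,0],[0,0,0]]]' --gripper 0.07

```text
time_s: 23.3
position: [0.446, -0.1368, 0.0057]
tcp_rot: [[0.966, -0.26, 0.001], [-0.26, -0.966, -0.002], [0.001, 0.002, -1.0]]
force: [-0.0, -0.1, -0.6]
opening: 0.798
```

>>> servo_tool --targets '[[[0,0,-0.01],[0,0,0]],[[0,0,-0.04],[0,0,0]],[[0,0,-0.08],[0,0,0]],[[0,0,-0.1],[0,0,0]],[[0,0,-0.1],[0,0,0]]]'

```text
time_s: 23.92
position: [0.447, -0.1372, 0.1077]
tcp_rot: [[0.966, -0.26, 0.005], [-0.26, -0.966, -0.004], [0.006, 0.003, -1.0]]
force: [-0.5, 0.4, -0.3]
opening: 0.809
```

Run:
```python
from h import *
go(.430,-.307,.10,-2.2)
c=eyes.capture("side");cv2.imwrite("pics/s8.png",cv2.resize(c["pixels"][130:290,200:430],None,fx=2.5,fy=2.5))
```

```text
t 23.93 pos [ 0.447  -0.1372  0.1077] jaw -105.1 q [-31.  29. 111.  -0.  40.  74.] op 70.4 F [-0.5  0.4 -0.3]
shift [0.0277 0.1684 0.0083] turn [-1.000e-03 -7.000e-03  1.346e+00] rows>= 8
```

View pics/s8.png

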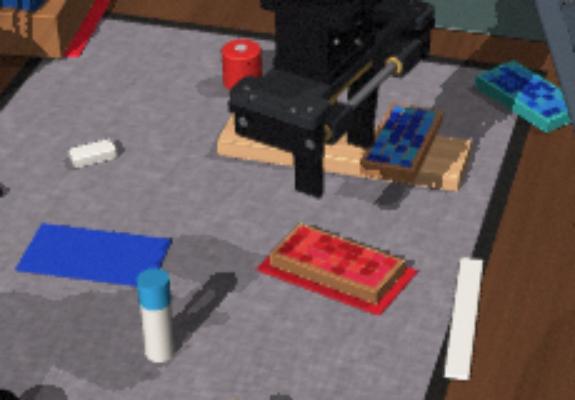

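The red lid lies square on its pad. Now the blue lid.

>>> servo_tool --targets '[[[0.002,0.012,0],[0,0,0.17]],[[0.006,0.035,0],[0,0,0.34]],[[0.01,0.06,0],[0,0,0.51]],[[0.014,0.085,0],[0,0,0.68]],[[0.018,0.11,0],[0,0,0.85]],[[0.022,0.135,0.003],[0,0,1.02]],[[0.025,0.155,0.008],[0,0,1.19]],[[0.0277,0.1684,0.008],[0,-0.004,1.3]],[[0.0277,0.1684,0.008],[0,-0.004,1.346]],[[0.0277,0.1684,0.008],[0,-0.004,1.346]]]'

```text
time_s: 25.22
position: [0.4281, -0.306, 0.0968]
tcp_rot: [[-0.038, -0.999, -0.003], [-0.999, 0.038, 0.003], [-0.003, 0.003, -1.0]]
force: [-0.2, -0.5, 0.2]
opening: 0.805
```

Run:
```python
from h import *
go(.430,-.307,.022,-2.2)
```

```text
t 25.23 pos [ 0.4281 -0.306   0.0968] jaw 177.8 q [-48.  34. 102.  -0.  44. 134.] op 70.1 F [-0.2 -0.5  0.2]
shift [ 0.0012 -0.0022  0.0748] turn [0.003 0.003 0.   ] rows>= 2
```

>>> servo_tool --targets '[[[0.001,-0.0018,0.03],[0.002,0.002,0]],[[0.001,-0.0018,0.055],[0.002,0.002,0]],[[0.001,-0.0018,0.07],[0.002,0.002,0]],[[0.001,-0.0018,0.073],[0.002,0.002,0]],[[0.001,-0.0018,0.073],[0.002,0.002,0]],[[0.001,-0.0018,0.073],[0.002,0.002,0]]]'

```text
time_s: 25.98
position: [0.431, -0.3079, 0.0259]
tcp_rot: [[-0.038, -0.999, 0.002], [-0.999, 0.038, -0.002], [0.002, -0.002, -1.0]]
force: [0.6, 0.0, -0.6]
opening: 0.802
```

Run:
```python
from h import *
go(.430,-.307,.0215,-2.2)
```

```text
t 25.98 pos [ 0.431  -0.3079  0.0259] jaw 177.8 q [-48.  41. 104.  -0.  35. 135.] op 69.8 F [ 0.6  0.  -0.6]
shift [-0.0009  0.0011  0.0044] turn [-0.002 -0.002  0.   ] rows>= 1
```

>>> servo_tool --targets '[[[-0.0008,0.001,0.002],[0,0,0]],[[-0.0008,0.001,0.0038],[0,0,0]],[[-0.0008,0.001,0.0038],[0,0,0]]]'

```text
time_s: 26.35
position: [0.4296, -0.3066, 0.0214]
tcp_rot: [[-0.038, -0.999, 0.001], [-0.999, 0.038, -0.001], [0.001, -0.001, -1.0]]
force: [-0.3, -0.7, -0.2]
opening: 0.799
```

>>> servo_tool --targets '[[[0,0,0],[0,0,0]],[[0,0,0],[0,0,0]],[[0,0,0],[0,0,0]],[[0,0,0],[0,0,0]],[[0,0,0],[0,0,0]]]' --gripper 0.03

```text
time_s: 26.98
position: [0.4297, -0.3067, 0.0214]
tcp_rot: [[-0.038, -0.999, 0.001], [-0.999, 0.038, -0.001], [0.001, -0.001, -1.0]]
force: [-0.2, 0.1, -0.1]
opening: 0.571
```

>>> servo_tool --targets '[[[0,0,-0.01],[0,0,0]],[[0,0,-0.03],[0,0,0]],[[0,0,-0.06],[0,0,0]],[[0,0,-0.1],[0,0,0]],[[0,0,-0.13],[0,0,0]],[[0,0,-0.14],[0,0,0]],[[0,0,-0.14],[0,0,0]]]'

```text
time_s: 27.85
position: [0.4295, -0.3065, 0.1618]
tcp_rot: [[-0.038, -0.999, 0.001], [-0.999, 0.038, -0.002], [0.002, -0.001, -1.0]]
force: [0.6, -0.6, -0.6]
opening: 0.576
```

Run:
```python
from h import *
go(.6538,-.103,.16,-86.1)
```

```text
t 27.85 pos [ 0.4295 -0.3065  0.1618] jaw 177.8 q [-48.  28. 100.  -0.  53. 135.] op 50.1 F [ 0.6 -0.6 -0.6]
shift [-0.2119 -0.2163  0.0017] turn [-0.003 -0.     1.464] rows>= 8
```

>>> servo_tool --targets '[[[-0.008,-0.008,0],[0,0,-0.1]],[[-0.025,-0.025,0],[0,0,-0.27]],[[-0.046,-0.047,0],[0,0,-0.44]],[[-0.07,-0.071,0],[0,0,-0.61]],[[-0.095,-0.097,0],[0,0,-0.78]],[[-0.12,-0.122,0],[0,0,-0.95]],[[-0.145,-0.148,0],[0,0,-1.12]],[[-0.17,-0.173,0],[0,0,-1.29]],[[-0.19,-0.194,0],[0,0,-1.46]],[[-0.205,-0.209,0],[0,0,-1.62]],[[-0.2119,-0.2163,0],[0,0,-1.678]],[[-0.2119,-0.2163,0],[0,0,-1.678]]]'

```text
time_s: 29.35
position: [0.6531, -0.1021, 0.159]
tcp_rot: [[0.998, 0.069, -0.003], [0.069, -0.998, -0.0], [-0.003, -0.0, -1.0]]
force: [-0.1, -0.5, -1.5]
opening: 0.568
```

Run:
```python
from h import *
go(.6538,-.103,.010,-86.1)
```

```text
t 29.35 pos [ 0.6531 -0.1021  0.159 ] jaw -86.0 q [-19.  37.  80.  -0.  63.  68.] op 49.4 F [-0.1 -0.5 -1.5]
shift [0.0011 0.0009 0.149 ] turn [-0.     0.003  0.001] rows>= 3
```

>>> servo_tool --targets '[[[0.0005,0.0005,0.03],[0,0,0]],[[0.0008,0.0008,0.07],[0,0.002,0]],[[0.0008,0.0008,0.11],[0,0.002,0]],[[0.0008,0.0008,0.137],[0,0.002,0]],[[0.0008,0.0008,0.147],[0,0.002,0]],[[0.0008,0.0008,0.1485],[0,0.002,0]],[[0.0008,0.0008,0.1485],[0,0.002,0]],[[0.0008,0.0008,0.1485],[0,0.002,0]]]'

```text
time_s: 30.35
position: [0.6557, -0.1043, 0.0142]
tcp_rot: [[0.998, 0.069, 0.005], [0.069, -0.998, -0.002], [0.005, 0.002, -1.0]]
force: [0.2, 0.1, -0.7]
opening: 0.571
```

Run:
```python
from h import *
go(.6538,-.103,.0065,-86.1)
```

```text
t 30.35 pos [ 0.6557 -0.1043  0.0142] jaw -86.1 q [-19.  48.  84.  -0.  48.  67.] op 49.7 F [ 0.2  0.1 -0.7]
shift [-0.0018 -0.0014  0.0077] turn [ 0.002 -0.005  0.001] rows>= 1
```

>>> servo_tool --targets '[[[-0.001,-0.001,0.002],[0,-0.003,0]],[[-0.0015,-0.0012,0.0045],[0,-0.003,0]],[[-0.0015,-0.0012,0.0055],[0,-0.003,0]],[[-0.0015,-0.0012,0.0055],[0,-0.003,0]]]'

```text
time_s: 30.85
position: [0.6531, -0.1028, 0.0071]
tcp_rot: [[0.998, 0.069, -0.001], [0.069, -0.998, -0.001], [-0.001, 0.001, -1.0]]
force: [0.9, -0.1, -0.5]
opening: 0.57
```

Run:
```python
from h import *
go(.6538,-.103,.0065,-86.1)
```

```text
t 30.85 pos [ 0.6531 -0.1028  0.0071] jaw -86.1 q [-19.  49.  84.  -0.  47.  68.] op 49.6 F [ 0.9 -0.1 -0.5]
shift [0.0007 0.0002 0.0006] turn [0.001 0.001 0.001] rows>= 1
```

>>> servo_tool --targets '[[[0.0005,0,0.0008],[0,0,0]],[[0.0005,0,0.0008],[0,0,0]]]'

```text
time_s: 31.1
position: [0.6538, -0.1029, 0.0065]
tcp_rot: [[0.998, 0.069, -0.0], [0.069, -0.998, -0.001], [-0.0, 0.001, -1.0]]
force: [-0.1, -0.3, 0.5]
opening: 0.576
```

>>> servo_tool --targets '[[[0,0,0],[0,0,0]],[[0,0,0],[0,0,0]],[[0,0,0],[0,0,0]],[[0,0,0],[0,0,0]]]' --gripper 0.07

```text
time_s: 31.6
position: [0.6537, -0.1029, 0.0065]
tcp_rot: [[0.998, 0.069, -0.0], [0.069, -0.998, -0.001], [-0.0, 0.001, -1.0]]
force: [0.8, 0.2, -0.8]
opening: 0.796
```

>>> servo_tool --targets '[[[0,0,-0.01],[0,0,0]],[[0,0,-0.04],[0,0,0]],[[0,0,-0.08],[0,0,0]],[[0,0,-0.12],[0,0,0]],[[0,0,-0.12],[0,0,0]]]'

```text
time_s: 32.22
position: [0.6567, -0.1036, 0.1314]
tcp_rot: [[0.998, 0.069, 0.009], [0.069, -0.998, -0.004], [0.009, 0.005, -1.0]]
force: [0.0, 0.4, -0.7]
opening: 0.805
```

Run:
```python
from h import *
c=eyes.capture("top");s=eyes.capture("side")
for a in [(c,(415,160,480,295)),]:
    try: print("board",blob(c,(8,50,120),(28,140,255),(420,165,475,290),.018,41))
    except Exception as e: print(e)
cv2.imwrite("pics/m9.png",np.vstack([cv2.resize(s["pixels"][140:280,190:420],(690,420))[:300],cv2.resize(c["pixels"][110:300,310:560],(395,300))[:, :395].copy() if 0 else cv2.resize(c["pixels"][155:295,400:560],(690,300))]))
go(.484,-.3067,.09,89.5)
```

```text
board [ 485.6 -304.6  229.4   64.5    0. ]
t 32.33 pos [ 0.6537 -0.1027  0.1273] jaw -86.1 q [-19.  39.  81.  -0.  60.  68.] op 70.1 F [-1.   0.3 -1.2]
shift [-0.1833  0.1918  0.0375] turn [ 0.002 -0.     0.078] rows>= 5
```

View pics/m9.png

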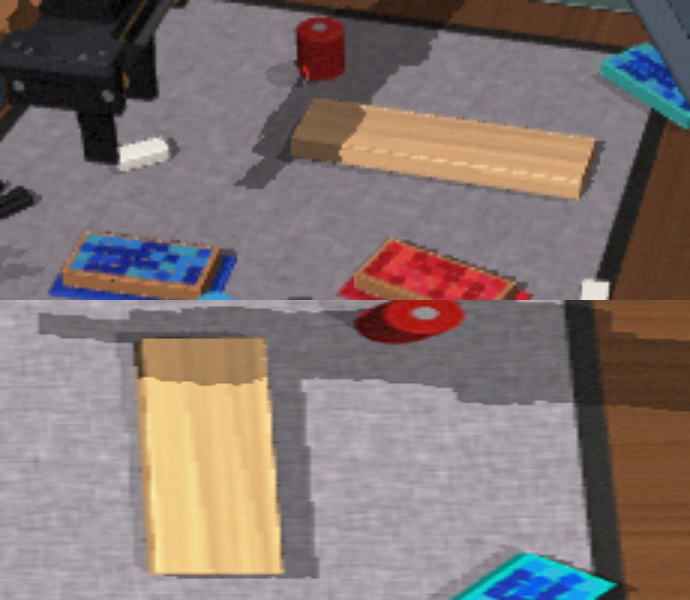

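Run:
```python
from h import *
c=eyes.capture("top")
w=cast(c,np.array([[139,339],[265,338],[282,573],[153,574]])/[4.3125,2.143]+[400,155-300/2.143],.018)*1000
print("board",w.mean(0),np.linalg.norm(w[0]-w[1]),np.linalg.norm(w[1]-w[2]),np.degrees(np.arctan2(*((w[0]+w[1]-w[2]-w[3])[::-1]))))
```

```text
board [ 484.04476585 -306.86900237] 61.03065082554387 228.55584484447502 -0.06046749918304026
```

>>> servo_tool --targets '[[[-0.01,0.01,0],[0,0,0.01]],[[-0.035,0.037,0],[0,0,0.02]],[[-0.065,0.068,0],[0,0,0.04]],[[-0.098,0.102,0],[0,0,0.06]],[[-0.13,0.136,0.01],[0,0,0.078]],[[-0.16,0.167,0.02],[0,0,0.078]],[[-0.178,0.186,0.03],[0,0,0.078]],[[-0.1833,0.1918,0.0375],[0,0,0.078]],[[-0.1833,0.1918,0.0375],[0,0,0.078]],[[-0.1833,0.1918,0.0375],[0,0,0.078]]]' --gripper 0.085

```text
time_s: 33.62
position: [0.4846, -0.3059, 0.0892]
tcp_rot: [[1.0, -0.008, -0.0], [-0.008, -1.0, -0.001], [-0.0, 0.001, -1.0]]
force: [0.4, -0.2, -0.0]
opening: 0.977
```

Run:
```python
from h import *
go(.4845,-.306,.005,89.7)
```

```text
t 33.62 pos [ 0.4846 -0.3059  0.0892] jaw -90.5 q [-43.  37.  96.  -0.  47.  47.] op 85.0 F [ 0.4 -0.2 -0. ]
shift [-0.      0.      0.0842] turn [ 0.001  0.    -0.003] rows>= 2
```

>>> servo_tool --targets '[[[0,0.0005,0.03],[0,0,-0.003]],[[0,0.0005,0.055],[0,0,-0.003]],[[0,0.0005,0.073],[0,0,-0.003]],[[0,0.0005,0.081],[0,0,-0.003]],[[0,0.0005,0.081],[0,0,-0.003]],[[0,0.0005,0.081],[0,0,-0.003]],[[0,0.0005,0.081],[0,0,-0.003]]]'

```text
time_s: 34.5
position: [0.4845, -0.3078, 0.0091]
tcp_rot: [[1.0, -0.006, 0.001], [-0.006, -1.0, -0.002], [0.001, 0.002, -1.0]]
force: [-0.1, -0.2, 0.6]
opening: 0.977
```

Run:
```python
from h import *
go(.4845,-.3065,.005,89.7)
```

```text
t 34.5 pos [ 0.4845 -0.3078  0.0091] jaw -90.4 q [-44.  44.  98.  -0.  38.  47.] op 85.0 F [-0.1 -0.2  0.6]
shift [ 0.     -0.0013  0.0041] turn [ 0.002 -0.001 -0.001] rows>= 1
```

>>> servo_tool --targets '[[[0,-0.0006,0.002],[0,0,0]],[[0,-0.001,0.0037],[0,0,0]],[[0,-0.001,0.0037],[0,0,0]],[[0,-0.001,0.0037],[0,0,0]]]'

```text
time_s: 35.0
position: [0.484, -0.3063, 0.0045]
tcp_rot: [[1.0, -0.006, -0.0], [-0.006, -1.0, -0.001], [-0.0, 0.001, -1.0]]
force: [1.0, 0.4, -0.4]
opening: 0.978
```

>>> servo_tool --targets '[[[0,0,0],[0,0,0]],[[0,0,0],[0,0,0]],[[0,0,0],[0,0,0]],[[0,0,0],[0,0,0]],[[0,0,0],[0,0,0]],[[0,0,0],[0,0,0]]]' --gripper 0.04

```text
time_s: 35.75
position: [0.484, -0.3063, 0.0046]
tcp_rot: [[1.0, -0.006, -0.0], [-0.006, -1.0, -0.001], [-0.0, 0.001, -1.0]]
force: [-0.5, 0.1, 0.0]
opening: 0.683
```

>>> servo_tool --targets '[[[0,0,-0.01],[0,0,0]],[[0,0,-0.03],[0,0,0]],[[0,0,-0.06],[0,0,0]],[[0,0,-0.1],[0,0,0]],[[0,0,-0.14],[0,0,0]],[[0,0,-0.165],[0,0,0]],[[0,0,-0.175],[0,0,0]],[[0,0,-0.175],[0,0,0]]]'

```text
time_s: 36.75
position: [0.484, -0.306, 0.1799]
tcp_rot: [[1.0, -0.006, 0.0], [-0.006, -1.0, -0.002], [0.0, 0.002, -1.0]]
force: [0.1, -0.7, -1.7]
opening: 0.684
```

Run:
```python
from h import *
go(.5054,.3129,.18,80.4)
c=eyes.capture("side");cv2.imwrite("pics/s10.png",cv2.resize(c["pixels"][0:280,170:450],None,fx=2,fy=2))
```

```text
t 36.75 pos [ 0.484  -0.306   0.1799] jaw -90.4 q [-43.  29.  92.  -0.  58.  47.] op 59.5 F [ 0.1 -0.7 -1.7]
shift [ 0.0176 -0.619  -0.0011] turn [ 0.002 -0.     0.161] rows>= 10
```

View pics/s10.png

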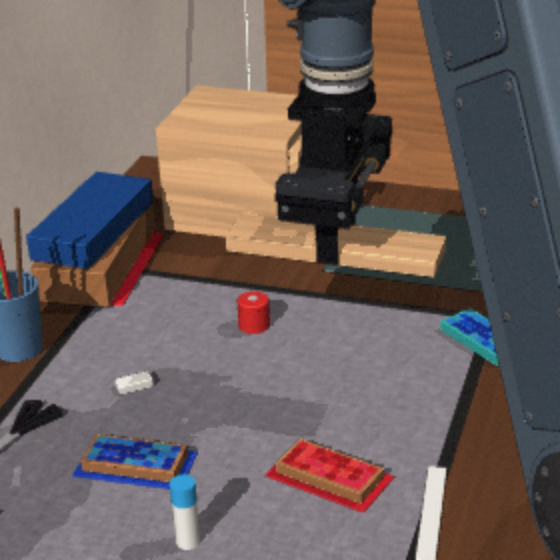

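The board is held level and both lids are square on their pads. I'll carry it across in two calls.

>>> servo_tool --targets '[[[0.0,-0.015,0],[0,0,0]],[[0.001,-0.04,0],[0,0,0]],[[0.002,-0.075,0],[0,0,0]],[[0.003,-0.115,0],[0,0,0]],[[0.004,-0.155,0],[0,0,0]],[[0.005,-0.195,0],[0,0,0]],[[0.006,-0.235,0],[0,0,0]],[[0.007,-0.275,0],[0,0,0]],[[0.008,-0.315,0],[0,0,0.02]],[[0.009,-0.355,0],[0,0,0.04]],[[0.01,-0.395,0],[0,0,0.06]],[[0.011,-0.435,0],[0,0,0.08]]]'

```text
time_s: 38.3
position: [0.4958, 0.1316, 0.1785]
tcp_rot: [[0.996, -0.086, -0.002], [-0.086, -0.996, -0.001], [-0.002, 0.001, -1.0]]
force: [0.8, -1.0, -2.2]
opening: 0.686
```

Run:
```python
from h import *
go(.5054,.3129,.12,80.4)
```

```text
t 38.3 pos [0.4958 0.1316 0.1785] jaw -94.9 q [  2.  25. 101.  -0.  54.  97.] op 59.6 F [ 0.8 -1.  -2.2]
shift [-0.0058 -0.1816  0.0583] turn [0.001 0.002 0.082] rows>= 4
```

>>> servo_tool --targets '[[[-0.001,-0.03,0],[0,0,0.02]],[[-0.002,-0.065,0],[0,0,0.04]],[[-0.003,-0.1,0],[0,0,0.06]],[[-0.004,-0.135,0.005],[0,0,0.082]],[[-0.005,-0.162,0.02],[0,0,0.082]],[[-0.0055,-0.178,0.04],[0,0,0.082]],[[-0.0058,-0.1816,0.055],[0,0,0.082]],[[-0.0058,-0.1816,0.058],[0,0,0.082]],[[-0.0058,-0.1816,0.058],[0,0,0.082]],[[-0.0058,-0.1816,0.058],[0,0,0.082]]]'

```text
time_s: 39.55
position: [0.5082, 0.3098, 0.1216]
tcp_rot: [[0.986, -0.168, 0.001], [-0.168, -0.986, -0.001], [0.001, 0.001, -1.0]]
force: [0.0, -0.2, -2.7]
opening: 0.681
```

Run:
```python
from h import *
go(.5054,.3129,.012,80.4)
```

```text
t 39.55 pos [0.5082 0.3098 0.1216] jaw -99.7 q [ 21.  35.  92.  -0.  53. 120.] op 59.3 F [ 0.  -0.2 -2.7]
shift [-0.0034 -0.0027  0.1096] turn [ 0.001 -0.001 -0.002] rows>= 2
```

>>> servo_tool --targets '[[[-0.0015,-0.001,0.025],[0,0,0]],[[-0.003,-0.0025,0.055],[0,0,-0.002]],[[-0.003,-0.0025,0.085],[0,0,-0.002]],[[-0.003,-0.0025,0.103],[0,0,-0.002]],[[-0.003,-0.0025,0.108],[0,0,-0.002]],[[-0.003,-0.0025,0.108],[0,0,-0.002]],[[-0.003,-0.0025,0.108],[0,0,-0.002]],[[-0.003,-0.0025,0.108],[0,0,-0.002]]]'

```text
time_s: 40.55
position: [0.5057, 0.3133, 0.0137]
tcp_rot: [[0.986, -0.165, 0.001], [-0.165, -0.986, -0.001], [0.002, 0.0, -1.0]]
force: [1.0, -0.0, -1.5]
opening: 0.687
```

Run:
```python
from h import *
go(.5054,.3129,.0078,80.4)
```

```text
t 40.55 pos [0.5057 0.3133 0.0137] jaw -99.5 q [ 21.  45.  94.  -0.  41. 121.] op 59.8 F [ 1.  -0.  -1.5]
shift [-0.0002  0.0004  0.0059] turn [ 0.    -0.002  0.001] rows>= 1
```

>>> servo_tool --targets '[[[0,0.0003,0.002],[0,0,0]],[[0,0.0003,0.0045],[0,0,0]],[[0,0.0003,0.0055],[0,0,0]],[[0,0.0003,0.0055],[0,0,0]]]'

```text
time_s: 41.05
position: [0.5048, 0.3127, 0.0076]
tcp_rot: [[0.986, -0.165, -0.001], [-0.165, -0.986, -0.001], [-0.0, 0.001, -1.0]]
force: [-1.6, -0.4, 3.2]
opening: 0.686
```

Run:
```python
from h import *
go(.5054,.3129,.0076,80.4)
```

```text
t 41.05 pos [0.5048 0.3127 0.0076] jaw -99.5 q [ 21.  45.  95.  -0.  40. 121.] op 59.7 F [-1.6 -0.4  3.2]
shift [ 0.0005 -0.0003  0.    ] turn [0.001 0.    0.001] rows>= 1
```

Contact at the expected height. I'll release, rise and retreat to the right so the cameras have a clear view.

>>> servo_tool --targets '[[[0,0,0],[0,0,0]],[[0,0,0],[0,0,0]],[[0,0,0],[0,0,0]],[[0,0,0],[0,0,0]]]' --gripper 0.083

```text
time_s: 41.55
position: [0.505, 0.3127, 0.0072]
tcp_rot: [[0.986, -0.165, -0.0], [-0.165, -0.986, -0.001], [-0.0, 0.001, -1.0]]
force: [-0.1, -0.6, 0.1]
opening: 0.941
```

>>> servo_tool --targets '[[[0,0,-0.01],[0,0,0]],[[0,0,-0.04],[0,0,0]],[[0,0,-0.09],[0,0,0]],[[0,0,-0.14],[0,0,0]],[[0,0,-0.18],[0,0,0]],[[0,0,-0.2],[0,0,0]],[[0,0,-0.2],[0,0,0]]]'

```text
time_s: 42.42
position: [0.5061, 0.3135, 0.2099]
tcp_rot: [[0.986, -0.165, 0.005], [-0.165, -0.986, 0.001], [0.004, -0.001, -1.0]]
force: [-0.4, -0.1, -0.7]
opening: 0.951
```

Run:
```python
from h import *
go(.5,-.31,.21,90)
c=eyes.capture("top")
def p(n,*a,**k):
    try: print(n,blob(c,*a,**k))
    except Exception as e: print(n,"none")
p("lidB",(95,110,60),(130,255,255),(325,110,375,190),.017)
p("lidR",(110,150,80),(130,255,255),(335,205,395,285),.017,25,red=True)
```

```text
t 42.42 pos [0.5061 0.3135 0.2099] jaw -99.5 q [ 21.  29.  87.  -0.  64. 121.] op 82.8 F [-0.4 -0.1 -0.7]
shift [ 9.700e-02  6.159e-01 -5.000e-04] turn [-0.001 -0.005 -0.166] rows>= 10
lidB [ 649.4 -102.3  119.2   65.     3.8]
lidR [ 445.2 -135.8  118.2   64.8  -14.9]
```

>>> servo_tool --targets '[[[0.008,0.05,0],[0,0,0]],[[0.016,0.1,0],[0,0,0]],[[0.024,0.15,0],[0,0,0]],[[0.032,0.2,0],[0,0,0]],[[0.04,0.25,0],[0,0,0]],[[0.048,0.3,0],[0,0,0]],[[0.056,0.35,0],[0,0,0]],[[0.064,0.4,0],[0,0,0]],[[0.072,0.45,0],[0,0,0]],[[0.08,0.5,0],[0,0,0]],[[0.088,0.55,0],[0,0,0]],[[0.097,0.615,0],[0,0,0]]]'

```text
time_s: 43.98
position: [0.498, -0.3068, 0.2063]
tcp_rot: [[0.986, -0.165, -0.003], [-0.165, -0.986, 0.002], [-0.003, -0.001, -1.0]]
force: [0.4, -0.2, 0.3]
opening: 0.95
```

Run:
```python
from h import *
go(.3,-.5,.21,90)
c=eyes.capture("top");I=c["pixels"]
def p(n,*a,**k):
    try: print(n,blob(c,*a,**k))
    except Exception as e: print(n,"none")
p("mat",(60,90,30),(90,255,255),(110,140,200,300),.003)
p("board",(8,50,120),(28,140,255),(110,140,200,300),.021,9)
cv2.imwrite("pics/f.png",np.hstack([cv2.resize(I[145:290,105:200],(262,400),interpolation=cv2.INTER_CUBIC),cv2.resize(I[110:290,325:395],(156,400),interpolation=cv2.INTER_CUBIC),cv2.resize(I[135:265,215:285],(215,400),interpolation=cv2.INTER_CUBIC)]))
```

```text
t 43.98 pos [ 0.498  -0.3068  0.2063] jaw -99.5 q [-43.  28.  89.  -0.  63.  57.] op 82.7 F [ 0.4 -0.2  0.3]
shift [-0.1635  0.2232 -0.0035] turn [-0.002  0.003 -0.165] rows>= 5
mat none
board none
```

View pics/f.png

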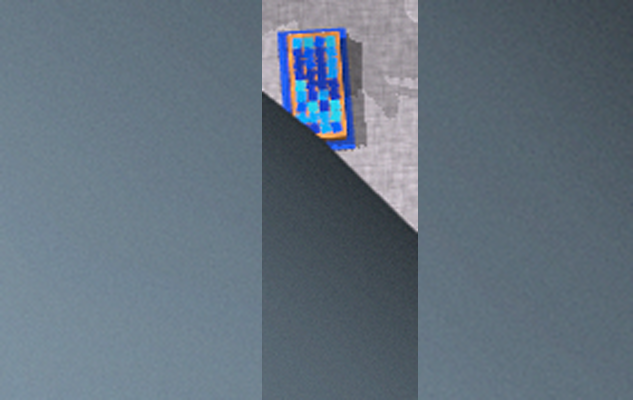

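The arm's elbow hides most of this view; only the blue lid on its pad shows. I'll retreat to the start pose, where the first view was clear.

>>> servo_tool --targets '[[[-0.03,0.036,0],[0,0,0]],[[-0.06,0.072,0],[0,0,0]],[[-0.09,0.108,0],[0,0,0]],[[-0.12,0.144,0],[0,0,0]],[[-0.15,0.18,0],[0,0,0]],[[-0.18,0.216,0],[0,0,0]],[[-0.21,0.252,0],[0,0,0]],[[-0.24,0.288,-0.01],[0,0,0]],[[-0.27,0.324,-0.01],[0,0,0]],[[-0.29,0.35,-0.015],[0,0,0]],[[-0.292,0.352,-0.015],[0,0,0]],[[-0.292,0.352,-0.015],[0,0,0]]]'

```text
time_s: 45.52
position: [0.1533, -0.6037, 0.2221]
tcp_rot: [[0.986, -0.166, 0.0], [-0.166, -0.986, 0.002], [-0.0, -0.002, -1.0]]
force: [-0.2, 0.6, -0.2]
opening: 0.953
```

Run:
```python
from h import *
c=eyes.capture("top");I=c["pixels"]
def p(n,*a,**k):
    try: print(n,blob(c,*a,**k))
    except Exception as e: print(n,"none")
p("mat",(60,90,30),(90,255,255),(110,140,200,300),.003,5)
p("board",(8,50,100),(28,200,255),(110,140,200,300),.021,9)
p("padR+lid",(110,150,80),(130,255,255),(335,205,395,285),.003,25,red=True)
p("padB+lid",(95,110,60),(130,255,255),(325,110,375,190),.003)
f=lambda a:cv2.resize(a,None,fx=3.1,fy=3.1,interpolation=cv2.INTER_CUBIC)
a=f(I[140:300,110:205]);b=f(np.vstack([I[110:190,325:395],I[207:287,332:402]]));d=f(np.vstack([I[120:200,210:280],I[200:280,223:293]]))
cv2.imwrite("pics/g.png",np.hstack([a,b,d]))
```

```text
mat [505.4 312.9 249.2  83.7  -9.7]
board [506.4 312.2 230.1  60.5  -9.3]
padR+lid [ 446.5 -137.1  120.    65.8  -14.9]
padB+lid [ 653.9 -103.3  121.1   66.7    3.8]
```

View pics/g.png

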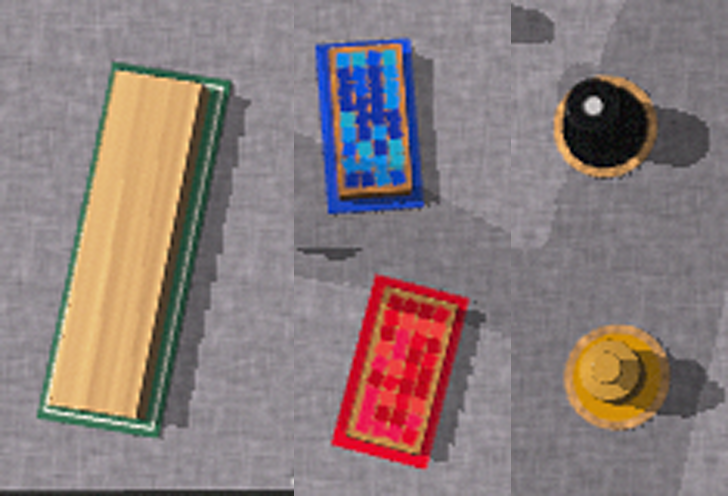

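```bash
python3 -c "
from rig import order; print(order.hand_in())"
```

```text
the job is handed in; nothing more can be done
None
```

I took the press apart in the order asked and handed the job in at about 45.6 s of the 147 s allowed. No verdict was reported. The arm ended back near its start pose, touching nothing. I didn't touch the look-alikes.

The order was the black weight, the brass weight, the red lid, the blue lid and then the board.

Last checks:
- **Board:** it measured within 1 mm and 0.4° of its mat in the final top view (centre 506.4, 312.2 mm against 505.4, 312.9 mm for the mat).
- **Lids:** both lie inlay up and lengthwise on their own pads, with the pad showing all round. I judged this by eye, because the colour mask took lid and pad together. At release the gripper was within 1 mm of each pad's centre.
- **Weights:** both stand upright, and before any lid was laid the side view put them within about 2 mm of their coasters' centres. A rough reading of the final top view put the brass weight up to 4 mm off centre, so the two views disagree slightly.

Some earlier numbers also disagreed. The side camera read positions about 4 mm off the top camera, so I only compared things within the same view. A first top-view reading of the black weight came out about 10 mm off in each direction. I set it aside because the side view did not support it, and in the last top picture that weight looked centred. The arm blocked four top views, so I retreated and repeated the final one.

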